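Bed the reel plate in its jig with the spring clip

ROBOT

A 6-joint arm with a two-finger parallel gripper is mounted at the origin on the work surface. World frame = base frame: x ahead of the robot, y to its left, z up, the work surface at z = 0. Lengths are in m, angles in rad, forces in N, time in s.
With the tool pointing down it reaches from about 0.325 to 0.85 m from the base axis. Payload 4.4 kg.
Tool frame: the origin (TCP) lies at the very end of the fingers, on their centre line; the grasp point (between the pads) lies behind it (ctrl.pinch_z is the z of the grasp point in the tool frame, in m); z points along the fingers, y is the line along which they close (so a half turn about z gives the same grasp; the last joint's range is limited). The gripper opens to 94 mm and grips with 3 to 60 N. Pads are 16 mm wide; open, the fingers measure 119 mm over their backs; the gripper's body (75 mm by 177 mm) begins 78 mm behind the grasp point.
Start: joints at [1.071, 0.207, 1.542, -0, 1.393, -0.15], TCP at [0.197, 0.54, 0.184] pointing down, gripper open.
Joint ranges: [-2.73, 2.73], [-0.86, 2.22], [0.23, 2.46], [-1.11, 4.25], [0.08, 2.63], [-2.82, 2.82]. Speed limits (rad/s): [2.79, 2.79, 3.14, 3.14, 3.14, 3.14].

INTERFACE

Orientations are given as a unit quaternion [w, x, y, z].
In Python, from bench import ctrl gives the robot as it stands. The module is installed in compiled form; this text tells all that it offers.
- The arm moves only by the tool send_rows, never from a script. Its argument "motion" is text: rows parted by semicolons, each of 5 numbers parted by spaces: the shift along the tool's x, y, z in mm, then the turn about the tool's z in degrees, then the finger opening in mm, from 0 to 94. In form: x y z spin grip; .... A call has 1 to 12 rows; each row shifts and turns the commanded pose from where the row before left it, along the tool's axes as they then stand; what a row does not reach is not made up. A row lasts 1/10 s, in which the tool goes at most 50 mm and 8.59 degrees, less where a joint would pass 70% of its speed; a pose out of reach is approached as far as the arm can. A call with a gripper value outside its range is refused whole. The fingers move at their own pace and stop on an object; "force" is the grip in N (left out, the last holds). Time passes only in rows, so rows that do not move let the fingers close. It gives the time, the measured TCP pose, the force, the opening and the grip force at its end, in the units of the state.
- ctrl.sense(): the state, without advancing time (a new reading comes with each control period).
- ctrl.grab_frame(name): name is "side" or "top"; returns a dict with "image" (480x640x3 uint8, red, green, blue), "camera_matrix" (3x3 intrinsics, pixels), "k1" (the pictures are not rectified: a ray, as slopes to the right and down, at radius r is drawn at 1 + k1 r^2 times it, then the intrinsics apply), "extrinsics" (4x4, takes a point from world to camera coordinates). Camera axes: x right, y down, z forward; pixel columns grow to the right and rows downward; lengths in m; the calibration is good to about 2 mm. A picture is of the moment at which its call begins. There is no depth.
- ctrl.close_job(): hands the job in; it is judged then, once.
The state is a dict: "time": time; "joint_pos": joint angles; "joint_vel": joint speeds; "effort": joint torques, N m; "eef_pos": TCP position; "eef_rot": TCP orientation; "ft_force": force on the tool from outside, world axes, zero at the start; "moment": the same for the moment, N m; "finger_gap": finger opening in m; "finger_force": force on a finger pad.
Only numpy, scipy, OpenCV 4.12 (cv2) and the standard library are available. Lean on these libraries where they do the work, as an engineer would, in place of code of your own. Each camera call takes 0.05 s, during which the arm holds its last target. There are 200 camera calls.

TASK

The freshly lacquered reel plate has crept off the wooden fence of its drilling jig. Take the jig's spring clip by its knob, swing it onto the plate's edge and on until it beds the plate flush along the fence, keep a steady push of about 18 N at the knob for a good second (the plate must never be squeezed against the fence with more than 20 N), then swing the clip right back to its open side and let go. Do not touch the plate with the gripper, and leave the tackle box, reel, lure case and pliers where they are.

Things in the scene. Friction and masses are not known exactly. Their poses are not given: they have to be found in the camera images.
- knob (a point): Middle of the clip's black upright thumb knob: a round post 14 mm across, 37 mm tall, from 15 to 52 mm above the board's top, this point at 38 mm. It stands 70 mm from the pivot screw on a steel strip 14 mm wide. x points from the pivot through the knob; y is the way the knob travels as the clip swings towards the plate (counter-clockwise from above); z up.
- dimple (a point): Centre of the 20 mm round dimple at the tip of the clip's sprung leaf, 108 mm along the knob's x and 30 mm along its y from the pivot, top 29 mm above the board. Hanging 1.5 mm lower than the plate's top, it rides up onto the plate's edge by itself (spring about 0.9 N/mm, up and down), holding the knob back by 1 to 5 N; it reaches the plate before the plunger.
- plunger_axis (a point): Under the knob, on its axis, 5 mm above the board: a small spring plunger (12 N/mm, 2.5 mm travel) pointing along the knob's y, which pushes the plate home. Its tip stands out 10 to 22 mm from this point, set by a screw and not measured: feel for it. The plate gets the push at the knob less about 1 N for the pivot and 1 to 4 N for the plate's own friction on the board.
- pivot (a point): The pivot screw's axis at the board's top face (18 mm above the bench); the clip turns about the vertical through it. Axes as the board's. It lies 48 mm from the line of the fence's face.
- clip (a joint): Swing angle of the clip about its pivot screw in rad: 0 at its open stop, growing as it swings counter-clockwise towards the plate. At 1.25 the strip lies parallel to the fence (x axes of knob and fence agree). Light friction (about 1 N at the knob): it stays where it is left. Open side means below 0.45.
- board: Plywood jig board, 250 (x) x 190 (y) x 18 mm, screwed to the bench. Origin at the centre of its underside, z up.
- fence: Dark wooden fence bar fixed on the board, 150 (x) x 16 (y) x 16 mm high. Origin at the middle of the foot of the face that the plate goes against; x runs along the face, the plate lies on the -y side, z up.
- plate: Loose aluminium reel plate with three dark round marks, 100 (x) x 32 (y) x 10 mm, 0.09 to 0.17 kg, lying flat on the board 5 to 14 mm short of the fence. Origin at the centre of its underside, x along its length. Flush against the fence its origin is 16 mm from the fence's face.
- tackle_box: Orange tackle box with latched lid and carrying handle, 170 x 266 x 127 mm high, bystander. Origin at the centre of its underside.
- reel: Stainless fishing reel lying on its side, about 100 x 70 x 48 mm, bystander. Origin under the spool's axis.
- lure_case: Green hard plastic lure case, 115 x 170 x 33 mm, bystander. Origin at the centre of its underside.
- pliers: Aluminium pliers lying flat, 160 mm long, 12 mm thick, bystander. Origin near their pivot.
Not all that is in view belongs to the job. Leave any blue or yellow look-alike of the plate alone.

How it is judged:
By the outcome, as a careful person would: the job done as asked, in the order asked, and still so for the second after the job is handed in, with the robot touching nothing.
It also fails if it takes over 64 s, if anything falls off the work surface, if the arm or the gripper's body presses on something with over 40 N, if the wrist force passes 120 N, or if a joint passes its speed limit or range.

## Working session

There is one attempt and no reset: what is moved stays moved. The work goes in short steps, Python scripts to look and compute and a tool call to move; the robot and the scene stay as the last step left them, time stands still between calls to the robot, and variables do not carry over. Pictures are saved under pics/ and viewed, at most 13 in all, crops included, and the job is handed in when it is done.

Besides the shell and the picture viewer there is one more tool, called after "Request:" by a JSON object that holds its "op" and its "data", one argument or row to a line. send_rows: Moves the arm, as the interface text tells. Its arguments: {"type":"object","properties":{"motion":{"type":"string"},"force":{"type":"number"}},"required":["motion"]}

```bash
mkdir -p pics; cat > h.py <<'E'
import numpy as np, cv2
from bench import ctrl
def grab(n):
    return ctrl.grab_frame(n)
def ray(f,u,v):
    K=np.array(f["camera_matrix"]);E=np.array(f["extrinsics"])
    p=cv2.undistortPoints(np.array([[[u,v]]],float),K,np.array([f["k1"],0,0,0,0.]))[0,0]
    R,t=E[:3,:3],E[:3,3]
    return -R.T@t, R.T@np.array([p[0],p[1],1])
def onz(f,u,v,z):
    o,d=ray(f,u,v); return o+d*(z-o[2])/d[2]
def proj(f,P):
    K=np.array(f["camera_matrix"]);E=np.array(f["extrinsics"])
    return cv2.projectPoints(np.array(P,float).reshape(-1,1,3),cv2.Rodrigues(E[:3,:3])[0],E[:3,3],K,np.array([f["k1"],0,0,0,0.]))[0].reshape(-1,2)
E
python3 - <<'E'
from h import *
for n in("top","side"):
    f=grab(n); cv2.imwrite(f"pics/{n}0.png",f["image"][:,:,::-1]); print(n,f["k1"],np.round(np.array(f["extrinsics"]),3).tolist(),np.array(f["camera_matrix"]).tolist())
print(ctrl.pinch_z,ctrl.sense())
E
```

```text
top -0.09981717223871825 [[-0.009, -1.0, 0.012, 0.016], [-0.989, 0.007, -0.149, 0.507], [0.149, -0.013, -0.989, 1.283], [0.0, 0.0, 0.0, 1.0]] [[492.10924417420136, 0.0, 318.23180418614794], [0.0, 492.10924417420136, 240.1163535907754], [0.0, 0.0, 1.0]]
side -0.08868681891360593 [[0.673, -0.739, 0.018, -0.351], [-0.525, -0.495, -0.692, 0.332], [0.52, 0.457, -0.722, 1.013], [0.0, 0.0, 0.0, 1.0]] [[585.2109240705855, 0.0, 311.97922130049545], [0.0, 585.2109240705855, 237.35920488652252], [0.0, 0.0, 1.0]]
-0.0188 {'time': 0.1, 'joint_pos': array([ 1.07150514e+00,  2.07338496e-01,  1.54276025e+00, -1.54400993e-05,
        1.39347372e+00, -1.50503004e-01]), 'joint_vel': array([-0.00101175, -0.00181065, -0.00321457,  0.00067136,  0.00012536,
        0.0008002 ]), 'effort': array([-5.73459256e-04, -3.71862531e+01, -2.82294792e+01,  6.99765771e-02,
        3.11604410e-02, -4.23283450e-05]), 'eef_pos': array([0.19617071, 0.53971445, 0.18332895]), 'eef_rot': array([-3.08789314e-04,  1.73510018e-01,  9.84831607e-01, -9.40543890e-04]), 'ft_force': array([-0.8730024 ,  0.06969024,  0.04846096]), 'moment': array([ 0.02330522,  0.00042587, -0.01486336]), 'finger_force': 0.0, 'finger_gap': 0.09406245805285258}
```

View pics/top0.png

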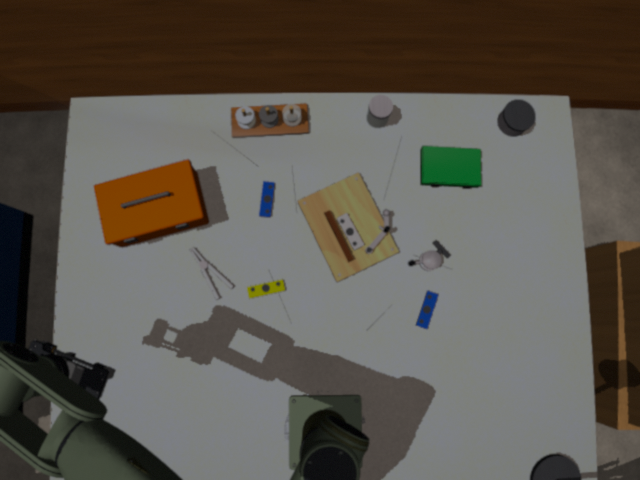

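View pics/side0.png

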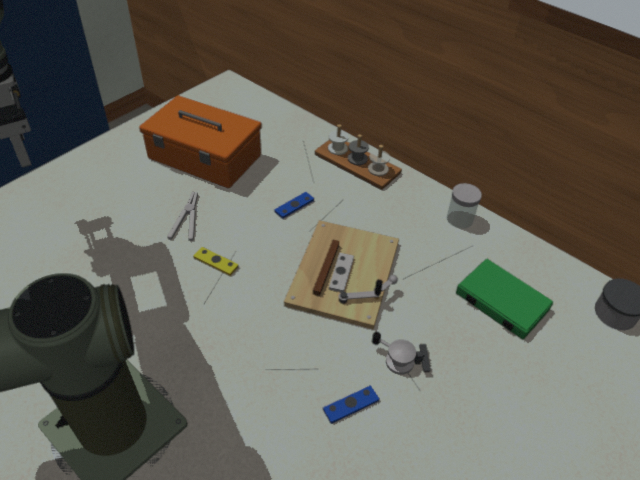

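The side view shows the jig with its knob near (379,287); in the top view the jig is around (350,228). Candidates: silver plate on the board, top (349,231); blue pieces (267,199) and (427,310); yellow piece (266,289). I choose the silver plate with its clip on the board. For the knob, the candidates are the black post (side 379,287) and the reel's black crank knobs (side 376,338 and 420,358). I choose the one on the strip.

```bash
python3 - <<'E'
from h import *
t=cv2.imread("pics/top0.png")[165:290,290:415]; s=cv2.imread("pics/side0.png")[215:335,280:405]
a=cv2.resize(t,(400,400),interpolation=cv2.INTER_CUBIC); b=cv2.resize(s,(400,384),interpolation=cv2.INTER_CUBIC)
b=cv2.copyMakeBorder(b,0,16,0,0,cv2.BORDER_CONSTANT)
cv2.imwrite("pics/crop0.png",np.hstack([a,b]))
E
```

```text
(no output)
```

View pics/crop0.png

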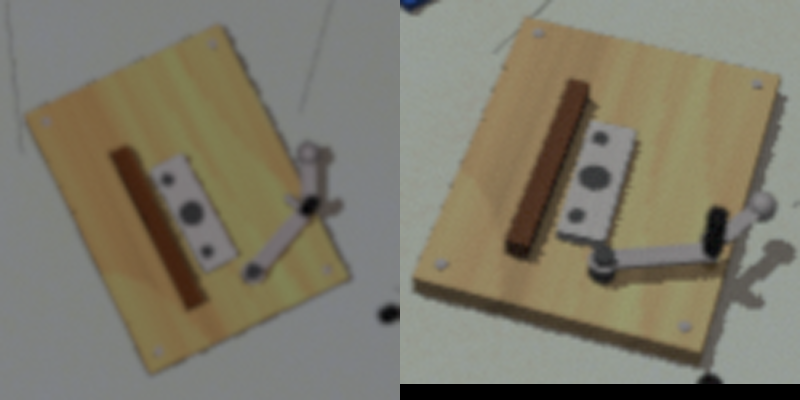

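The crop confirms the choice: silver plate with three dark marks, fence to its left, pivot at crop (254,272), black knob at (310,205), and the dimple leaf at (308,153).

```bash
cat >> h.py <<'E'
def tri(f1,p1,f2,p2):
    (o1,d1),(o2,d2)=ray(f1,*p1),ray(f2,*p2)
    s=np.linalg.lstsq(np.c_[d1,-d2],o2-o1,rcond=None)[0]
    a,b=o1+d1*s[0],o2+d2*s[1]; return (a+b)/2,np.linalg.norm(a-b)
E
python3 - <<'E'
from h import *
np.set_printoptions(precision=4,suppress=True)
T,S=grab("top"),grab("side")
ct=lambda x,y:(290+x/3.2-.35,165+y/3.2-.35)
cs=lambda x,y:(280+(x-400)/3.2-.35,215+y/3.2-.35)
c=[onz(T,*ct(*p),.018) for p in[(25,112),(222,25),(351,278),(151,374)]]
c2=[onz(S,*cs(*p),.018) for p in[(526,17),(778,75),(702,353),(414,278)]]
for C in(c,c2):
    C=np.array(C);print("board",C[:,:2].tolist(),C.mean(0),[np.linalg.norm(C[i]-C[i-1]) for i in range(4)])
F=[onz(T,*ct(*p),.034) for p in[(130,147),(207,300)]]; print("fence",F,np.linalg.norm(F[0]-F[1]))
F2=[onz(S,*cs(*p),.034) for p in[(589,87),(526,246)]]; print("fenceS",F2)
d=F[0]-F[1];d/=np.linalg.norm(d); print("fence dir",np.degrees(np.arctan2(d[1],d[0])))
print("pivot tri",tri(T,ct(254,270),S,cs(602,255)))
print("knob top tri",tri(T,ct(310,204),S,cs(717,210)))
for z in(.025,.03,.035):print("piv",z,onz(T,*ct(254,272),z),onz(S,*cs(602,262),z))
print("knobtop z.07",onz(T,*ct(311,204),.07),onz(S,*cs(717,210),.07))
print("dimple",tri(T,ct(308,153),S,cs(763,205)))
P=[onz(T,*ct(*p),.028) for p in[(150,168),(185,154),(238,256),(208,272)]];print("plate",P,[np.linalg.norm(P[i]-P[i-1]) for i in range(4)])
E
```

```text
board [[0.6230684549839631, 0.06834411848140917], [0.7000041687203995, -0.10359349315511299], [0.4767215387255962, -0.20900853147515341], [0.3965704907377352, -0.037125072434276644]] [ 0.5491 -0.0703  0.018 ] [np.float64(0.24985011114685327), np.float64(0.18836572496982143), np.float64(0.24691590301439037), np.float64(0.1896526139693549)]
board [[0.6205815691686355, 0.06820146712979935], [0.699351720814989, -0.09993250469393372], [0.4750868871901404, -0.20805002601565942], [0.3955485974046347, -0.03785939196419763]] [ 0.5476 -0.0694  0.018 ] [np.float64(0.24877448464964058), np.float64(0.18567113203622526), np.float64(0.24896609009568915), np.float64(0.18785949925633694)]
fence [array([ 0.5883, -0.0212,  0.034 ]), array([ 0.4571, -0.0841,  0.034 ])] 0.14549832251608333
fenceS [array([ 0.5868, -0.0195,  0.034 ]), array([ 0.4538, -0.0807,  0.034 ])]
fence dir 25.622689676379267
pivot tri (array([ 0.4806, -0.1229,  0.037 ]), np.float64(0.0029697483924511956))
knob top tri (array([ 0.5319, -0.1677,  0.0726]), np.float64(0.0012699104822918045))
piv 0.025 [ 0.4816 -0.1253  0.025 ] [ 0.4827 -0.1201  0.025 ]
piv 0.03 [ 0.481  -0.1247  0.03  ] [ 0.4795 -0.1224  0.03  ]
piv 0.035 [ 0.4803 -0.1241  0.035 ] [ 0.4764 -0.1247  0.035 ]
knobtop z.07 [ 0.5319 -0.1685  0.07  ] [ 0.5343 -0.1669  0.07  ]
dimple (array([ 0.5814, -0.1723,  0.0379]), np.float64(8.2114429796774e-05))
plate [array([ 0.5712, -0.0383,  0.028 ]), array([ 0.5832, -0.0683,  0.028 ]), array([ 0.495 , -0.1117,  0.028 ]), array([ 0.4815, -0.086 ,  0.028 ])] [np.float64(0.1015688228040757), np.float64(0.032378842136250405), np.float64(0.09827845241947003), np.float64(0.028999553884631834)]
```

Request:
{"op": "send_rows", "data": {
  "motion": "-15 -15 0 0 40;-31 -30.5 0 0 40;-31 -30.5 0 0 40;-31 -30.5 0 0 40;-31 -30.5 0 0 40;-31 -30.5 0 0 40;-31 -30.5 0 0 40;-31 -30.5 0 0 40;-31 -30.5 0 0 40;-31 -30.5 0 0 40;-31 -30.5 0 0 40;-31 -30.5 0 0 40",
  "force": 20
}}

```text
time: 1.4
eef_pos: [0.4117, 0.0876, 0.1844]
eef_rot: [0.0, 0.174, 0.985, 0.0]
ft_force: [1.5, -0.1, 0.4]
finger_gap: 0.0399
finger_force: 0.0
```

Request:
{"op": "send_rows", "data": {
  "motion": "-31 -30.5 0 0 40;-31 -30.5 0 0 40;-31 -30.5 0 0 40;-31 -30.5 0 0 40;-31 -30.5 0 0 40;-31 -30.5 0 0 40;-15 -15 0 0 40;0 0 0 8.5 40;0 0 0 8.5 40;0 0 0 8.5 40;0 0 0 8.5 40;0 0 0 8.5 40"
}}

```text
time: 2.6
eef_pos: [0.5323, -0.1654, 0.184]
eef_rot: [-0.0, 0.521, 0.853, -0.0]
ft_force: [1.5, -0.2, 0.5]
finger_gap: 0.0398
finger_force: 0.0
```

Request:
{"op": "send_rows", "data": {
  "motion": "0 0 0 8.5 40;0 0 0 8.5 40;0 0 0 8.5 40;0 0 0 8.5 40;0 0 0 8.5 40;0 0 0 8.5 40;0 0 0 8.5 40;0 0 0 8.5 40;0 0 0 8.5 40;0 0 0 8.5 40;0 0 0 8.5 40;0 0 0 8.5 40"
}}

```text
time: 3.8
eef_pos: [0.5323, -0.1654, 0.1841]
eef_rot: [-0.0, 0.991, 0.132, -0.0]
ft_force: [0.6, -0.3, 0.4]
finger_gap: 0.0397
finger_force: 0.0
```

Request:
{"op": "send_rows", "data": {
  "motion": "0 0 0 8.5 40;0 0 0 8.5 40;0 0 0 8.5 40;0 0 0 0 40;0 0 0 0 40"
}}

```text
time: 4.3
eef_pos: [0.5324, -0.1654, 0.1842]
eef_rot: [-0.0, 0.996, -0.086, -0.0]
ft_force: [-0.5, -0.9, 0.9]
finger_gap: 0.0397
finger_force: 0.0
```

```bash
python3 - <<'E'
from h import *
np.set_printoptions(precision=4,suppress=True)
T,S=grab("top"),grab("side")
for n,f in(("t",T),("s",S)): cv2.imwrite(f"pics/{n}1.png",f["image"][:,:,::-1])
s=ctrl.sense();print(s)
print(proj(T,[.532,-.168,.056]),proj(S,[.532,-.168,.056]))
a=cv2.resize(T["image"][165:290,320:445],(400,400),interpolation=2); b=cv2.resize(S["image"][195:320,310:435],(400,400),interpolation=2)
cv2.imwrite("pics/crop1.png",np.hstack([a,b])[:,:,::-1])
E
```

```text
{'time': 4.4, 'joint_pos': array([-0.4564,  0.17  ,  1.5848,  0.    ,  1.387 ,  1.2866]), 'joint_vel': array([ 0.001 ,  0.0001, -0.0001,  0.0007, -0.0021,  0.0098]), 'effort': array([ -0.001 , -35.5361, -28.1828,   0.0355,  -0.0649,  -0.0141]), 'eef_pos': array([ 0.5324, -0.1654,  0.1843]), 'eef_rot': array([-0.0001,  0.9963, -0.086 , -0.0001]), 'ft_force': array([-0.2853,  0.2005,  0.6034]), 'moment': array([ 0.024 ,  0.1174, -0.0201]), 'finger_force': 0.0, 'finger_gap': 0.039875843926593574}
[[385.8672 229.268 ]] [[377.7034 285.6643]]
```

View pics/crop1.png

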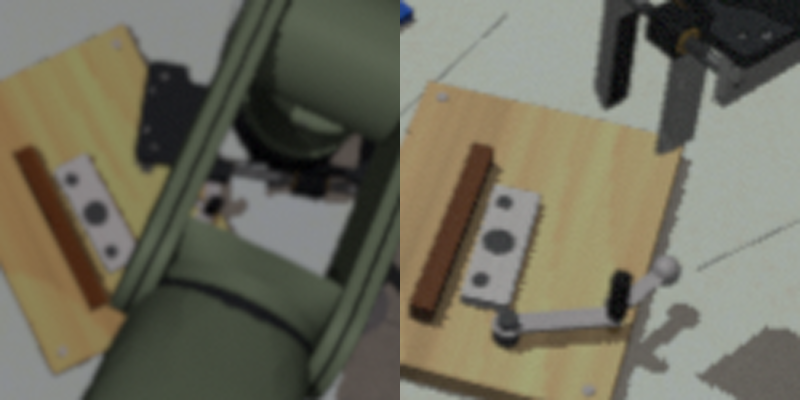

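The top crop shows the arm hiding the clip. The side crop shows the clip unmoved (knob at 620,295) and both fingers hanging clear above it (612,105 and 668,152). I'll descend next.

Request:
{"op": "send_rows", "data": {
  "motion": "0 2 20 0 40;0 0 30 0 40;0 0 30 0 40;0 0 20 0 40;0 0 10 0 40;0 0 10 0 40;0 0 10 0 40;0 0 5 0 40;0 0 5 0 40;0 0 0 0 40"
}}

```text
time: 5.4
eef_pos: [0.532, -0.1674, 0.0441]
eef_rot: [-0.0, 0.996, -0.087, -0.0]
ft_force: [0.5, 0.5, -0.0]
finger_gap: 0.0401
finger_force: 0.0
```

```bash
python3 - <<'E'
from h import *
S=grab("side");s=ctrl.sense();print(s["eef_pos"],s["ft_force"])
cv2.imwrite("pics/crop2.png",cv2.resize(S["image"][205:330,310:460],(720,600),interpolation=2)[:,:,::-1])
E
```

```text
[ 0.53231005 -0.16748655  0.04446129] [-0.77025533  0.5064478   0.53513234]
```

View pics/crop2.png

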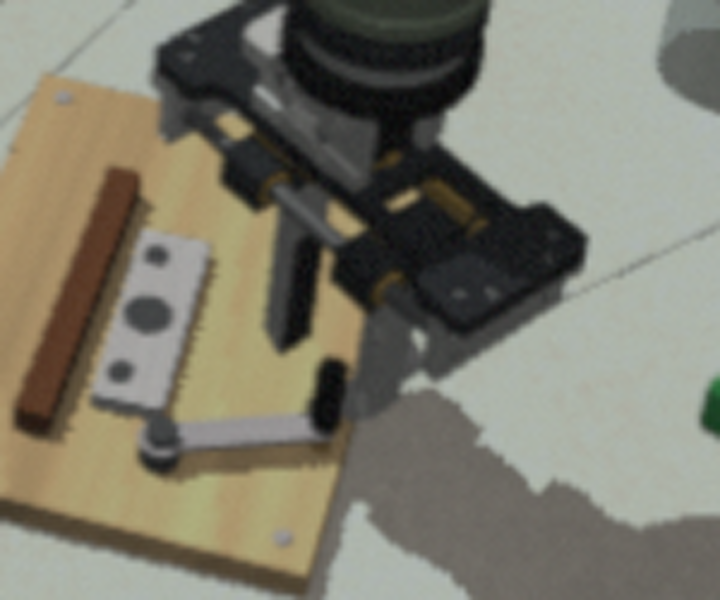

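The picture shows the knob at crop (330,395), between the fingers, which look slightly behind it. I'll check this by projecting the finger corners.

```bash
python3 - <<'E'
from h import *
S=grab("side");s=ctrl.sense();p=s["eef_pos"]
ty=np.array([np.cos(np.radians(-99.9)),np.sin(np.radians(-99.9)),0]);tx=np.array([-ty[1],ty[0],0])
Q=lambda P:((proj(S,P)-[310,205])*4.8).round().tolist()
print("tcp",Q(p));print("knob top/bot",Q([[.532,-.168,.07],[.532,-.168,.033]]))
for sy in(-1,1):print(sy,Q([p+sy*g*ty+w*tx for g in(.02,.0325) for w in(-.008,.008)]))
E
```

```text
tcp [[322.0, 403.0]]
knob top/bot [[328.0, 366.0], [320.0, 421.0]]
-1 [[277.0, 382.0], [305.0, 365.0], [257.0, 364.0], [285.0, 347.0]]
1 [[340.0, 442.0], [368.0, 424.0], [361.0, 461.0], [389.0, 442.0]]
```

```bash
python3 - <<'E'
from h import *
S,T=grab("side"),grab("top");s=ctrl.sense();p=s["eef_pos"]
ty=np.array([np.cos(np.radians(-99.9)),np.sin(np.radians(-99.9)),0]);tx=np.array([-ty[1],ty[0],0])
Q=lambda P:((proj(S,P)-[310,205])*4.8).round().tolist()
QT=lambda P:((proj(T,P)-[310,165])*4.8).round().tolist()
C=[p+a*.0885*ty+b*.0375*tx+[0,0,.097] for a,b in((-1,-1),(-1,1),(1,1),(1,-1))]
print(Q(C),QT(C))
print(QT([p+sy*g*ty+w*tx for sy in(-1,1) for g in(.02,.0325) for w in(-.008,.008)]),QT([.532,-.168,.07]))
cv2.imwrite("pics/crop3.png",cv2.resize(T["image"][165:290,310:460],(720,600),interpolation=2)[:,:,::-1])
E
```

```text
[[132.0, 160.0], [270.0, 83.0], [573.0, 342.0], [433.0, 434.0]] [[209.0, 321.0], [231.0, 182.0], [564.0, 237.0], [546.0, 377.0]]
[[323.0, 319.0], [327.0, 291.0], [301.0, 315.0], [306.0, 287.0], [394.0, 330.0], [398.0, 303.0], [416.0, 334.0], [420.0, 306.0]] [[368.0, 304.0]]
```

View pics/crop3.png

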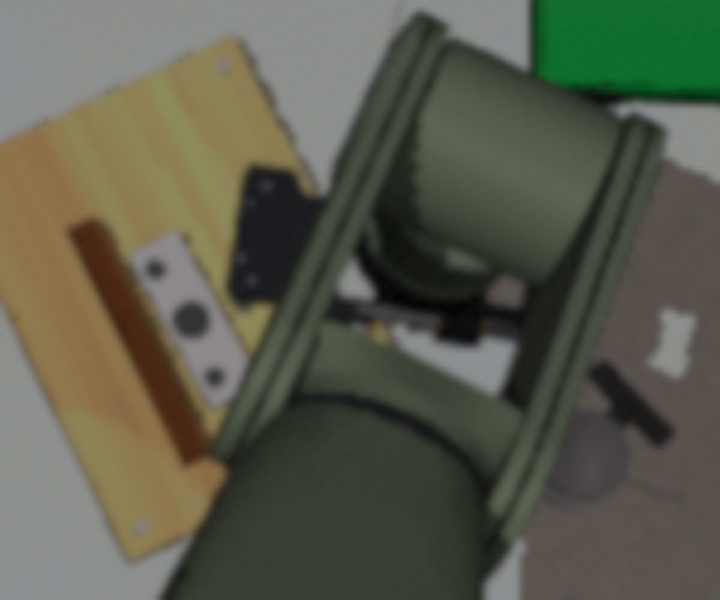

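The top crop shows only the gripper body's left end, with corners at (255,165) and (235,300), so it settles little. I'll lower slightly and feel for the knob with a soft close.

Request:
{"op": "send_rows", "data": {
  "motion": "0 0 2.5 0 40;0 0 2.5 0 40;0 0 0 0 30;0 0 0 0 24;0 0 0 0 20;0 0 0 0 16;0 0 0 0 12;0 0 0 0 10;0 0 0 0 10;0 0 0 0 10",
  "force": 5
}}

```text
time: 6.6
eef_pos: [0.5324, -0.1677, 0.0394]
eef_rot: [0.0, 0.996, -0.087, 0.0]
ft_force: [0.0, -1.1, -0.3]
finger_gap: 0.0137
finger_force: 5.0
```

```bash
python3 - <<'E'
from h import *
S=grab("side");s=ctrl.sense();print(s["eef_pos"],s["ft_force"],s["moment"],s["finger_gap"],s["finger_force"])
cv2.imwrite("pics/crop4.png",cv2.resize(S["image"][225:325,320:440],(720,600),interpolation=2)[:,:,::-1])
E
```

```text
[ 0.53241128 -0.16773291  0.03944671] [ 1.42929255 -1.59285903  0.52274107] [-0.25719347 -0.01465032 -0.03870748] 0.01359618424208187 4.999931305646896
```

View pics/crop4.png

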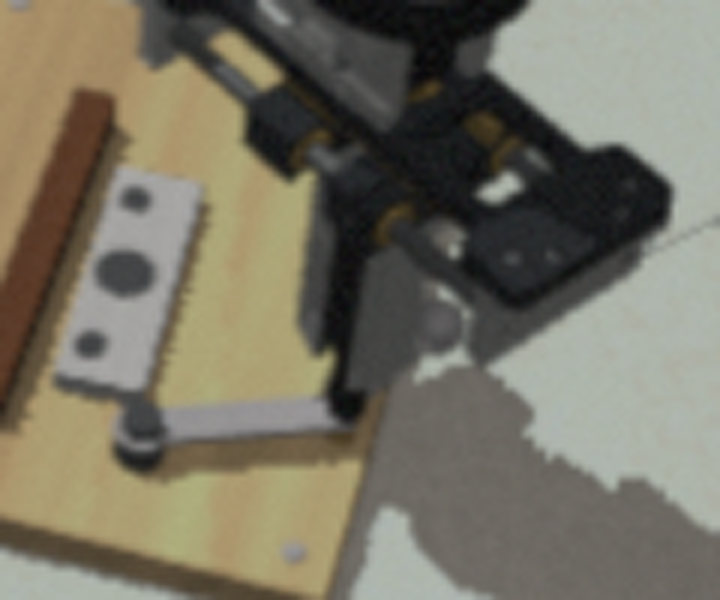

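The fingers hold the knob: gap 13.7 mm, knob base visible at (345,405), tips fairly high on it. I'll reopen slightly, go 3.5 mm deeper and regrip firmly.

Request:
{"op": "send_rows", "data": {
  "motion": "0 0 0 0 20;0 0 0 0 20;-2 0 2 0 20;0 0 1.5 0 20;0 0 0 0 12;0 0 0 0 10;0 0 0 0 10;0 0 0 0 10",
  "force": 25
}}

```text
time: 7.45
eef_pos: [0.5298, -0.1669, 0.0355]
eef_rot: [-0.0, 0.996, -0.087, -0.0]
ft_force: [0.2, -1.0, -2.0]
finger_gap: 0.0131
finger_force: 25.0
```

```bash
python3 - <<'E'
from h import *
np.set_printoptions(precision=4,suppress=True)
c=np.array([.4798,-.1235]); 
s=ctrl.sense();p=s["eef_pos"][:2];print(s["eef_pos"],s["ft_force"],s["moment"],s["finger_gap"])
d=p-c;print(np.linalg.norm(d),np.degrees(np.arctan2(d[1],d[0])))
for i in range(8): print(ctrl.sense()["ft_force"])
E
```

```text
[ 0.5298 -0.1669  0.0355] [ 0.1861 -0.9514 -1.9712] [-0.113   0.2601 -0.0088] 0.013118743483457049
0.06624298628991401 -40.94651867761557
[ 0.1861 -0.9514 -1.9712]
[ 0.1861 -0.9514 -1.9712]
[ 0.1861 -0.9514 -1.9712]
[ 0.1861 -0.9514 -1.9712]
[ 0.1861 -0.9514 -1.9712]
[ 0.1861 -0.9514 -1.9712]
[ 0.1861 -0.9514 -1.9712]
[ 0.1861 -0.9514 -1.9712]
```

Request:
{"op": "send_rows", "data": {
  "motion": "2.2 -4 0 -4 10;2.2 -4 0 -4 10;2.2 -4 0 -4 10;2.2 -4 0 -4 10;2.2 -4 0 -4 10;0 0 0 0 10",
  "force": 30
}}

```text
time: 8.05
eef_pos: [0.5424, -0.1473, 0.0355]
eef_rot: [0.0, 0.996, 0.087, 0.0]
ft_force: [2.9, -2.0, -5.8]
finger_gap: 0.013
finger_force: 30.0
```

```bash
cat >> h.py <<'E'
FD=np.radians(25.3)
def rep():
    s=ctrl.sense();p=s["eef_pos"];d=p[:2]-[.4798,-.1235]
    a=np.arctan2(d[1],d[0]);F=s["ft_force"]
    q=s["eef_rot"];t=2*np.arctan2(q[2],q[1])
    e=np.array([-np.sin(a),np.cos(a)]);r=np.array([np.cos(a),np.sin(a)])
    print("t %.2f r %.1f ang-fence %.2f z %.4f push %.1f radial-push %.1f fz %.1f gap %.4f"%(s["time"],1e3*np.hypot(*d),np.degrees(a-FD),p[2],-F[:2]@e,-F[:2]@r,F[2],s["finger_gap"]),
     "tooldir of 1mm tangent: x %.3f y %.3f"%(np.cos(a+np.pi/2-t),-np.sin(a+np.pi/2-t)),np.round(p,4))
E
python3 -c "
from h import *
rep()"
```

```text
t 8.05 r 66.9 ang-fence -46.12 z 0.0355 push 0.9 radial-push -3.5 fz -5.8 gap 0.0130 tooldir of 1mm tangent: x 0.513 y -0.858 [ 0.5424 -0.1473  0.0355]
```

Request:
{"op": "send_rows", "data": {
  "motion": "2.2 -4 0 -4 10;2.2 -4 0 -4 10;2.2 -4 0 -4 10;2.2 -4 0 -4 10;0 0 0 0 10"
}}

```text
time: 8.55
eef_pos: [0.5469, -0.1295, 0.0356]
eef_rot: [0.0, 0.974, 0.224, 0.001]
ft_force: [4.9, -0.1, -8.0]
finger_gap: 0.0129
finger_force: 30.0
```

```bash
python3 -c "
from h import *
rep()
f=grab('side');cv2.imwrite('pics/crop5.png',cv2.resize(f['image'][215:315,300:420],(720,600),interpolation=2)[:,:,::-1])"
```

```text
t 8.55 r 67.4 ang-fence -30.44 z 0.0356 push -0.3 radial-push -4.9 fz -8.0 gap 0.0129 tooldir of 1mm tangent: x 0.516 y -0.856 [ 0.5469 -0.1295  0.0356]
```

View pics/crop5.png

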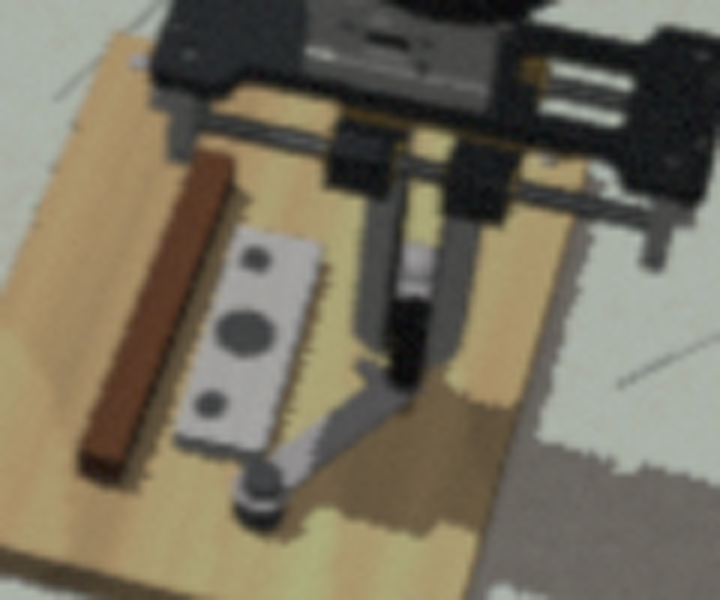

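The view shows the knob at (405,340) held between the fingers, the clip swinging freely, the dimple ball behind it and the plate untouched. I'll release and regrip to shed strain and read the force bias.

Request:
{"op": "send_rows", "data": {
  "motion": "0 0 0 0 20;0 0 0 0 20;0 0 0 0 20"
}}

```text
time: 8.9
eef_pos: [0.5457, -0.1301, 0.0363]
eef_rot: [0.0, 0.974, 0.225, -0.0]
ft_force: [0.0, 0.2, -0.5]
finger_gap: 0.0199
finger_force: 0.0
```

```bash
python3 -c "
from h import *
rep();[ (grab('side'),rep()) for i in range(3)]"
```

```text
t 8.90 r 66.2 ang-fence -31.01 z 0.0363 push -0.2 radial-push -0.0 fz -0.5 gap 0.0199 tooldir of 1mm tangent: x 0.525 y -0.851 [ 0.5457 -0.1301  0.0363]
t 8.95 r 66.2 ang-fence -31.00 z 0.0363 push -0.0 radial-push 0.3 fz -0.4 gap 0.0199 tooldir of 1mm tangent: x 0.525 y -0.851 [ 0.5457 -0.1301  0.0363]
t 9.00 r 66.3 ang-fence -30.98 z 0.0362 push -0.3 radial-push 0.2 fz -0.6 gap 0.0200 tooldir of 1mm tangent: x 0.525 y -0.851 [ 0.5458 -0.1301  0.0362]
t 9.05 r 66.3 ang-fence -30.93 z 0.0362 push 0.2 radial-push -0.2 fz -0.4 gap 0.0201 tooldir of 1mm tangent: x 0.524 y -0.852 [ 0.5458 -0.13    0.0362]
```

Request:
{"op": "send_rows", "data": {
  "motion": "-1.5 0 0 0 20;0 0 0 0 12;0 0 0 0 10;0 0 0 0 10;0 0 0 0 10",
  "force": 30
}}

```text
time: 9.55
eef_pos: [0.5444, -0.1306, 0.0358]
eef_rot: [0.0, 0.974, 0.225, -0.0]
ft_force: [-0.0, -0.4, 0.7]
finger_gap: 0.0128
finger_force: 30.0
```

```bash
python3 -c "
from h import *
rep();[ (grab('side'),rep()) for i in range(2)]"
```

```text
t 9.55 r 65.0 ang-fence -31.59 z 0.0358 push 0.4 radial-push -0.0 fz 0.7 gap 0.0128 tooldir of 1mm tangent: x 0.534 y -0.845 [ 0.5444 -0.1306  0.0358]
t 9.60 r 65.0 ang-fence -31.57 z 0.0359 push 1.4 radial-push 0.2 fz 1.6 gap 0.0128 tooldir of 1mm tangent: x 0.534 y -0.845 [ 0.5444 -0.1306  0.0359]
t 9.65 r 65.0 ang-fence -31.56 z 0.0359 push 0.2 radial-push 1.2 fz 0.8 gap 0.0130 tooldir of 1mm tangent: x 0.534 y -0.845 [ 0.5444 -0.1306  0.0359]
```

Request:
{"op": "send_rows", "data": {
  "motion": "1.2 -1.9 0 -2 10;1.2 -1.9 0 -2 10;1.2 -1.9 0 -2 10;0 0 0 0 10"
}}

```text
time: 10.05
eef_pos: [0.545, -0.1237, 0.0358]
eef_rot: [0.0, 0.961, 0.276, -0.0]
ft_force: [-1.2, 0.3, -0.1]
finger_gap: 0.0128
finger_force: 30.0
```

```bash
python3 -c "
from h import *
rep()"
```

```text
t 10.05 r 65.2 ang-fence -25.43 z 0.0358 push -0.3 radial-push 1.2 fz -0.1 gap 0.0128 tooldir of 1mm tangent: x 0.532 y -0.847 [ 0.545  -0.1237  0.0358]
```

Request:
{"op": "send_rows", "data": {
  "motion": "1.2 -1.9 0 -2 10;1.2 -1.9 0 -2 10;0 0 0 0 10"
}}

```text
time: 10.35
eef_pos: [0.5449, -0.1191, 0.0359]
eef_rot: [-0.0, 0.951, 0.309, -0.0]
ft_force: [-0.2, -0.5, 0.9]
finger_gap: 0.0126
finger_force: 30.0
```

```bash
python3 -c "
from h import *
rep()"
```

```text
t 10.35 r 65.3 ang-fence -21.47 z 0.0359 push 0.5 radial-push 0.3 fz 0.9 gap 0.0126 tooldir of 1mm tangent: x 0.532 y -0.847 [ 0.5449 -0.1191  0.0359]
```

Request:
{"op": "send_rows", "data": {
  "motion": "1.2 -1.9 0 -2 10;1.2 -1.9 0 -2 10;0 0 0 0 10"
}}

```text
time: 10.65
eef_pos: [0.5446, -0.1147, 0.0359]
eef_rot: [-0.0, 0.94, 0.342, 0.0]
ft_force: [-0.0, -1.2, 0.5]
finger_gap: 0.0129
finger_force: 30.0
```

```bash
python3 -c "
from h import *
rep()"
```

```text
t 10.65 r 65.4 ang-fence -17.56 z 0.0359 push 1.2 radial-push 0.2 fz 0.5 gap 0.0129 tooldir of 1mm tangent: x 0.533 y -0.846 [ 0.5446 -0.1147  0.0359]
```

Request:
{"op": "send_rows", "data": {
  "motion": "0.6 -0.95 0 -1 10;0.6 -0.95 0 -1 10;0 0 0 0 10"
}}

```text
time: 10.95
eef_pos: [0.5443, -0.1127, 0.0359]
eef_rot: [0.0, 0.934, 0.359, 0.0]
ft_force: [-0.5, -1.1, -0.0]
finger_gap: 0.0128
finger_force: 30.0
```

Request:
{"op": "send_rows", "data": {
  "motion": "0.6 -0.95 0 -1 10;0.6 -0.95 0 -1 10;0 0 0 0 10"
}}

```text
time: 11.25
eef_pos: [0.544, -0.1105, 0.0359]
eef_rot: [0.0, 0.927, 0.375, 0.0]
ft_force: [1.2, -2.5, -0.9]
finger_gap: 0.013
finger_force: 30.0
```

Request:
{"op": "send_rows", "data": {
  "motion": "0.6 -0.95 0 -1 10;0.6 -0.95 0 -1 10;0 0 0 0 10"
}}

```text
time: 11.55
eef_pos: [0.5435, -0.1082, 0.0359]
eef_rot: [0.0, 0.92, 0.391, 0.0]
ft_force: [0.5, -2.3, -1.6]
finger_gap: 0.0126
finger_force: 30.0
```

Request:
{"op": "send_rows", "data": {
  "motion": "0.6 -0.95 0 -1 10;0.3 -0.5 0 -0.5 10;0 0 0 0 10"
}}

```text
time: 11.85
eef_pos: [0.5432, -0.1068, 0.0359]
eef_rot: [0.0, 0.915, 0.403, 0.0]
ft_force: [0.9, -3.8, -0.5]
finger_gap: 0.0132
finger_force: 30.0
```

Request:
{"op": "send_rows", "data": {
  "motion": "0.3 -0.5 0 -0.5 10;0.3 -0.5 0 -0.5 10;0 0 0 0 10"
}}

```text
time: 12.15
eef_pos: [0.5429, -0.1056, 0.036]
eef_rot: [0.0, 0.912, 0.411, 0.0]
ft_force: [1.0, -3.9, -1.6]
finger_gap: 0.0126
finger_force: 30.0
```

```bash
python3 -c "
from h import *
rep()
f=grab('side');rep();cv2.imwrite('pics/crop6.png',cv2.resize(f['image'][215:315,300:420],(720,600),interpolation=2)[:,:,::-1])"
```

```text
t 12.15 r 65.6 ang-fence -9.45 z 0.0360 push 4.0 radial-push 0.1 fz -1.6 gap 0.0126 tooldir of 1mm tangent: x 0.540 y -0.842 [ 0.5429 -0.1056  0.036 ]
t 12.20 r 65.6 ang-fence -9.46 z 0.0360 push 4.7 radial-push -0.6 fz -2.4 gap 0.0128 tooldir of 1mm tangent: x 0.540 y -0.842 [ 0.5429 -0.1056  0.036 ]
```

View pics/crop6.png

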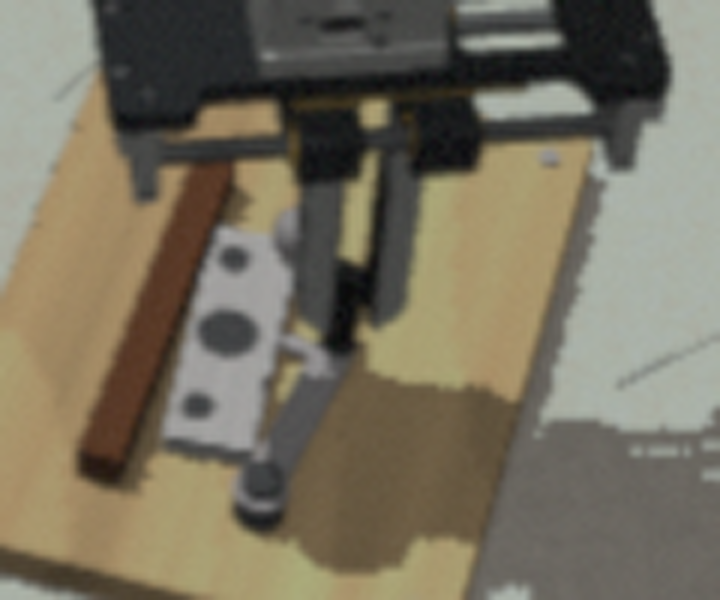

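The plunger (290,340) is on the plate's edge, and the dimple is riding on it (285,230). The plate has shifted to about half its gap. I'll continue in fine steps.

Request:
{"op": "send_rows", "data": {
  "motion": "0.3 -0.5 0 -0.5 10;0.3 -0.5 0 -0.5 10;0 0 0 0 10"
}}

```text
time: 12.5
eef_pos: [0.5425, -0.1042, 0.0359]
eef_rot: [0.0, 0.908, 0.419, 0.0]
ft_force: [2.4, -3.5, -0.8]
finger_gap: 0.0129
finger_force: 30.0
```

Request:
{"op": "send_rows", "data": {
  "motion": "0.3 -0.5 0 -0.5 10;0.3 -0.5 0 -0.5 10;0 0 0 0 10"
}}

```text
time: 12.8
eef_pos: [0.5421, -0.103, 0.0359]
eef_rot: [0.0, 0.904, 0.427, 0.0]
ft_force: [2.8, -2.9, -2.0]
finger_gap: 0.0127
finger_force: 30.0
```

Request:
{"op": "send_rows", "data": {
  "motion": "0.3 -0.5 0 -0.5 10;0.3 -0.5 0 -0.5 10;0 0 0 0 10"
}}

```text
time: 13.1
eef_pos: [0.5419, -0.1022, 0.036]
eef_rot: [0.0, 0.901, 0.435, 0.0]
ft_force: [3.1, -4.2, -2.3]
finger_gap: 0.013
finger_force: 30.0
```

Request:
{"op": "send_rows", "data": {
  "motion": "0.3 -0.5 0 -0.5 10;0 0 0 0 10;0 0 0 0 10"
}}

```text
time: 13.4
eef_pos: [0.5419, -0.102, 0.036]
eef_rot: [0.001, 0.899, 0.439, 0.0]
ft_force: [4.5, -4.2, -2.9]
finger_gap: 0.013
finger_force: 30.0
```

Request:
{"op": "send_rows", "data": {
  "motion": "0.3 -0.5 0 -0.5 10;0 0 0 0 10;0 0 0 0 10"
}}

```text
time: 13.7
eef_pos: [0.5419, -0.1019, 0.036]
eef_rot: [0.001, 0.897, 0.443, 0.0]
ft_force: [3.4, -6.1, -3.2]
finger_gap: 0.0127
finger_force: 30.0
```

```bash
python3 -c "
from h import *
rep()"
```

```text
t 13.70 r 65.7 ang-fence -6.14 z 0.0360 push 6.9 radial-push -1.2 fz -3.2 gap 0.0127 tooldir of 1mm tangent: x 0.550 y -0.835 [ 0.5419 -0.1019  0.036 ]
```

Request:
{"op": "send_rows", "data": {
  "motion": "0.28 -0.42 0 0 10;0.28 -0.42 0 0 10;0.28 -0.42 0 0 10;0 0 0 0 10"
}}

```text
time: 14.1
eef_pos: [0.5418, -0.1017, 0.036]
eef_rot: [0.002, 0.897, 0.443, 0.0]
ft_force: [5.1, -9.4, -4.8]
finger_gap: 0.013
finger_force: 30.0
```

```bash
cat >> h.py <<'E'
def avg(n=8):
    v=[];im=None
    for i in range(n):
        im=grab("side")["image"];s=ctrl.sense();d=s["eef_pos"][:2]-[.4798,-.1235];a=np.arctan2(d[1],d[0])
        v.append([-s["ft_force"][:2]@[-np.sin(a),np.cos(a)],-s["ft_force"][:2]@[np.cos(a),np.sin(a)]])
    print("push",np.mean(v,0).round(2),np.std(v,0).round(2));return im
E
python3 -c "
from h import *
rep();avg(4)"
```

```text
t 14.10 r 65.7 ang-fence -5.94 z 0.0360 push 10.6 radial-push -1.7 fz -4.8 gap 0.0130 tooldir of 1mm tangent: x 0.547 y -0.837 [ 0.5418 -0.1017  0.036 ]
push [ 9.5  -1.28] [0.37 0.37]
```

Request:
{"op": "send_rows", "data": {
  "motion": "0.35 -0.53 0 0 10;0.35 -0.53 0 0 10;0.35 -0.53 0 0 10;0.35 -0.53 0 0 10;0 0 0 0 10"
}}

```text
time: 14.8
eef_pos: [0.5417, -0.1013, 0.0361]
eef_rot: [0.004, 0.897, 0.443, 0.0]
ft_force: [6.4, -13.8, -6.4]
finger_gap: 0.013
finger_force: 30.0
```

```bash
python3 -c "
from h import *
rep();im=avg(4)
cv2.imwrite('pics/crop7.png',cv2.resize(im[215:315,300:420],(720,600),interpolation=2)[:,:,::-1])"
```

```text
t 14.80 r 65.7 ang-fence -5.53 z 0.0361 push 15.2 radial-push -1.4 fz -6.4 gap 0.0130 tooldir of 1mm tangent: x 0.542 y -0.841 [ 0.5417 -0.1013  0.0361]
push [14.35 -1.47] [0.22 0.59]
```

View pics/crop7.png

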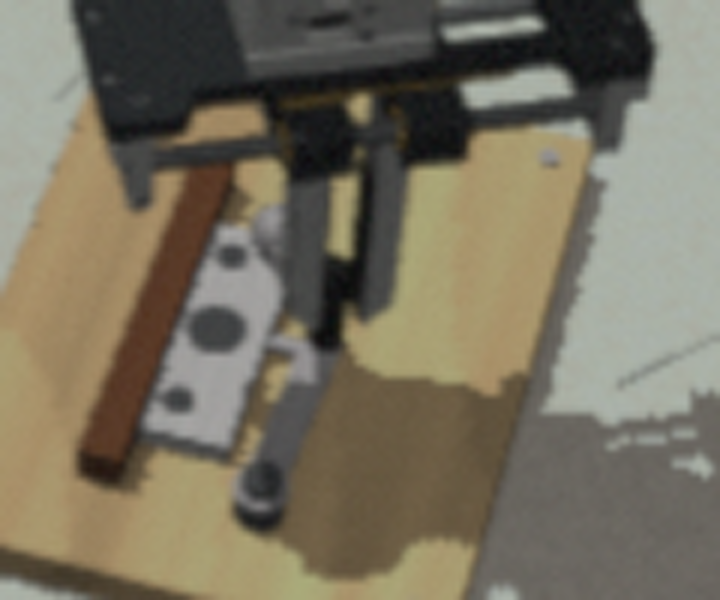

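The plate's left edge now meets the fence along its whole length, from (215,225) to (145,435), and the push is 14.4 N. I'll raise it to 18 N and hold.

Request:
{"op": "send_rows", "data": {
  "motion": "0.33 -0.5 0 0 10;0.33 -0.5 0 0 10;0.33 -0.5 0 0 10;0 0 0 0 10;0 0 0 0 10"
}}

```text
time: 15.5
eef_pos: [0.5416, -0.101, 0.0361]
eef_rot: [0.005, 0.897, 0.443, 0.0]
ft_force: [6.5, -17.0, -9.4]
finger_gap: 0.0133
finger_force: 30.0
```

```bash
python3 -c "
from h import *
rep();im=avg(5)"
```

```text
t 15.50 r 65.7 ang-fence -5.25 z 0.0361 push 18.1 radial-push -0.2 fz -9.4 gap 0.0133 tooldir of 1mm tangent: x 0.537 y -0.843 [ 0.5416 -0.101   0.0361]
push [17.35 -1.04] [0.61 0.35]
```

Request:
{"op": "send_rows", "data": {
  "motion": "0.16 -0.25 0 0 10;0 0 0 0 10;0 0 0 0 10;0 0 0 0 10;0 0 0 0 10;0 0 0 0 10;0 0 0 0 10;0 0 0 0 10;0 0 0 0 10;0 0 0 0 10;0 0 0 0 10;0 0 0 0 10"
}}

```text
time: 16.95
eef_pos: [0.5415, -0.1009, 0.0361]
eef_rot: [0.006, 0.897, 0.443, 0.0]
ft_force: [7.5, -16.5, -10.7]
finger_gap: 0.013
finger_force: 30.0
```

```bash
python3 -c "
from h import *
rep();im=avg(12)"
```

```text
t 16.95 r 65.7 ang-fence -5.24 z 0.0361 push 18.1 radial-push -1.4 fz -10.7 gap 0.0130 tooldir of 1mm tangent: x 0.537 y -0.843 [ 0.5415 -0.1009  0.0361]
push [18.3  -0.88] [0.42 0.49]
```

Request:
{"op": "send_rows", "data": {
  "motion": "-0.85 1.28 0 0 10;-0.85 1.28 0 0 10;-0.85 1.28 0 0 10;-0.85 1.28 0 0 10;-1.28 1.9 0 2 10;-1.28 1.9 0 2 10;-1.28 1.9 0 2 10;-1.28 1.9 0 2 10;-1.28 1.9 0 2 10;-1.28 1.9 0 2 10;0 0 0 0 10"
}}

```text
time: 18.65
eef_pos: [0.5443, -0.1131, 0.0359]
eef_rot: [-0.001, 0.938, 0.346, 0.0]
ft_force: [3.1, 0.4, 0.6]
finger_gap: 0.0128
finger_force: 30.0
```

```bash
python3 -c "
from h import *
rep()"
```

```text
t 18.65 r 65.3 ang-fence -16.10 z 0.0359 push 0.1 radial-push -3.1 fz 0.6 gap 0.0128 tooldir of 1mm tangent: x 0.520 y -0.854 [ 0.5443 -0.1131  0.0359]
```

Request:
{"op": "send_rows", "data": {
  "motion": "-2.5 3.8 0 4 10;-2.5 3.8 0 4 10;-2.5 3.8 0 4 10;-2.5 3.8 0 4 10;-2.5 3.8 0 4 10;-2.5 3.8 0 4 10;0 0 0 0 10"
}}

```text
time: 19.35
eef_pos: [0.5421, -0.1409, 0.0358]
eef_rot: [-0.001, 0.99, 0.144, -0.001]
ft_force: [-0.4, -0.6, 1.7]
finger_gap: 0.0129
finger_force: 30.0
```

```bash
python3 -c "
from h import *
rep()"
```

```text
t 19.35 r 64.7 ang-fence -40.92 z 0.0358 push 0.7 radial-push 0.2 fz 1.7 gap 0.0129 tooldir of 1mm tangent: x 0.532 y -0.846 [ 0.5421 -0.1409  0.0358]
```

Request:
{"op": "send_rows", "data": {
  "motion": "-2.5 3.8 0 4 10;-2.5 3.8 0 4 10;-2.5 3.8 0 4 10;-2.5 3.8 0 4 10;-2.5 3.8 0 4 10;0 0 0 0 10"
}}

```text
time: 19.95
eef_pos: [0.5318, -0.1609, 0.0358]
eef_rot: [-0.001, 1.0, -0.03, -0.002]
ft_force: [-2.3, 1.4, 4.2]
finger_gap: 0.013
finger_force: 30.0
```

```bash
python3 -c "
from h import *
rep()"
```

```text
t 19.95 r 64.1 ang-fence -61.02 z 0.0358 push 0.2 radial-push 2.7 fz 4.2 gap 0.0130 tooldir of 1mm tangent: x 0.535 y -0.845 [ 0.5318 -0.1609  0.0358]
```

Request:
{"op": "send_rows", "data": {
  "motion": "0 0 0 0 20;0 0 0 0 30;0 0 0 0 36;0 0 0 0 36;0 0 -5 0 36;0 0 -15 0 36;0 0 -30 0 36;0 0 -40 0 36;0 0 -40 0 36;0 0 -20 0 36;0 0 0 0 36;0 0 0 0 36"
}}

```text
time: 21.15
eef_pos: [0.5335, -0.162, 0.1864]
eef_rot: [0.0, 1.0, -0.03, 0.001]
ft_force: [-0.5, 0.0, -0.5]
finger_gap: 0.0361
finger_force: 0.0
```

```bash
python3 -c "
from h import *
rep()
f=grab('side');cv2.imwrite('pics/crop8.png',cv2.resize(f['image'][205:330,280:430],(720,600),interpolation=2)[:,:,::-1])"
```

```text
t 21.15 r 66.1 ang-fence -60.90 z 0.1864 push 0.3 radial-push 0.4 fz -0.5 gap 0.0361 tooldir of 1mm tangent: x 0.532 y -0.847 [ 0.5335 -0.162   0.1864]
```

View pics/crop8.png

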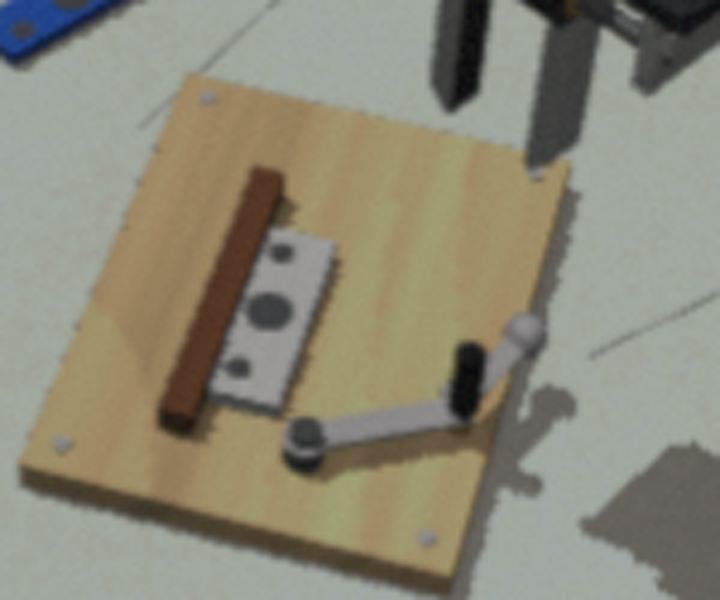

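The plate lies flush along the fence, from (275,230) to (212,400). The clip is back on its open side with the knob at (465,380), and the gripper is clear above it.

```bash
python3 -c "
from bench import ctrl
print(ctrl.close_job())"
```

```text
the job is handed in; nothing more can be done
None
```

The job is handed in at about 21 s of the 64 s allowed: the plate looks flush along the fence in the last picture, the knob was held at about 18 N for about 2 s, and the clip was swung back to its open side (about 0.2 rad) and released with the gripper clear.

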